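Level the packing shelf with its screw foot and prove it under load

ROBOT

A 6-joint arm with a two-finger parallel gripper is mounted at the origin on the work surface. World frame = base frame: x ahead of the robot, y to its left, z up, the work surface at z = 0. Lengths are in mm, angles in rad, forces in N, time in s.
With the tool pointing down it reaches from about 375 to 925 mm from the base axis. Payload 5.7 kg.
Tool frame: the origin (TCP) lies at the centre of the arm's flange, where the gripper is bolted on; the fingertips stand 182 mm ahead of it and the grasp point (between the pads) lies 163 mm ahead of it; x points along the fingers, y is the direction in which the jaws open and shut, and the axes are right-handed (so a half turn about x gives the same grasp; the last joint's range is limited). The gripper opens to 88 mm and grips with 3 to 60 N. Pads are 20 mm wide; open, the fingers measure 115 mm over their backs; the gripper's body (75 mm by 178 mm) begins 61 mm behind the grasp point.
Start: joints at [-0.115, 0.359, 1.51, -0, 1.272, -0.115], TCP at [599.988, -0.006, 404.623] pointing down, gripper open.
Joint ranges: [-2.97, 2.97], [-1.01, 2.36], [0.21, 2.38], [-0.96, 4.11], [0.2, 2.71], [-2.98, 2.98]. Speed limits (rad/s): [2.39, 2.39, 3.14, 3.14, 3.14, 3.14].

INTERFACE

Orientations are given as a 3x3 rotation matrix whose columns are the frame's x, y, z axes.
In Python, from rig import sensors, cams, r gives the robot as it stands. The module is installed in compiled form; this text tells all that it offers.
- The arm moves only by the tool apply_moves, never from a script. Its argument "commands" is a list of rows, each a list of 3 entries, a list of its own where there are three numbers: the shift along the world's x, y, z in m, then the turn, a rotation vector about the world's x, y, z in rad, then the opening in per cent of the stroke, from 0 (shut) to 100 (fully open). A call has 1 to 20 rows; each row is the pose to reach, as a shift and turn from the pose commanded when the call began; what a row does not reach only later rows make up. A row lasts 1/8 s, in which the tool goes at most 62.5 mm and 10.7 degrees, less where a joint would pass 70% of its speed; a pose out of reach is approached as far as the arm can. A call with a gripper value outside its range is refused whole. The fingers move at their own pace and stop on an object; "grip_force" is the grip in N (left out, the last holds). Time passes only in rows, so rows that repeat a pose let the fingers close. It gives the time, the measured TCP pose, the force and the opening at its end, in the units of the state.
- sensors.read_state(): the state, without advancing time (a new reading comes with each control period).
- cams.snapshot(name): name is "scene" or "side" or "wrist"; returns the picture (384x512x3 uint8, red, green, blue); there is no depth.
- cams.camera_info(name): a dict with "fx", "fy", "cx", "cy" (pixels), "distortion" ([k1, k2, p1, p2, k3] as OpenCV has them; the pictures are not rectified), "xyz" and "rotation" of the camera in the world; the wrist camera has in their place "hand_eye" (4x4, takes a point from camera to tool coordinates, whose origin is the TCP and whose axes are the tool frame's). Camera axes: x right, y down, z forward; pixel columns grow to the right and rows downward; lengths in mm; the calibration is good to about 2 mm. A picture is of the moment at which its call begins: read the wrist's pose just before it. camera_info takes no time and is no camera call.
- r.sign_off(): hands the job in, once; it reports no verdict.
Trained networks look in the newest picture that a camera, given by its name, has taken for a name from the list of things; names that differ only in an ending like _2 or _b are one class to them, and where a whole thing is asked for, a point or a joint stands for the part that bears it (a point fixed in the world has none). Each returns a list of dicts, best first, with "confidence" (0 to 1); they miss things now and then, are a little off and sometimes report something else, mostly with a low value. They report only what shows in the picture. A call takes as long as a camera call. They do not tell look-alikes from the thing itself.
- cams.look_for(camera, thing): "point" ([row, column] as shares, 0 to 1, of the picture: columns of its width, rows of its height, amid what is visible of it).
The state is a dict: "t": time; "q": joint angles; "joint_velocities": joint speeds; "joint_efforts": joint torques, N m; "ee_pos": TCP position; "ee_rot": TCP orientation; "wrist_force": force on the tool from outside, world axes, zero at the start; "wrist_torque": the same for the moment, N m; "opening": finger opening in mm.
Only numpy, scipy, OpenCV 4.12 (cv2) and the standard library are available. Lean on these libraries where they do the work, as an engineer would, in place of code of your own. Each camera call takes 0.05 s, during which the arm holds its last target.

TASK

Set the spirit level gently on the middle of the small metal shelf, lying lengthwise from the hinged end towards the end with the levelling foot, and let go of it; then turn the foot's knob until the bubble sits centred between its two lines. Finally press straight down on the middle of the spirit level with about 10 N to prove that the shelf stays level under load, and finish while still pressing, with the bubble centred. Leave the other things on the table where they are.

Things in the scene. Friction and masses are not known exactly. Their poses are not given: they have to be found in the camera images.
- level: the spirit level: a grey bar 160 mm long (its x), 24 mm wide (y), 42 mm tall (z), about 0.25 kg, loose, standing on the table on its 24 mm wide underside. Origin: centre of the underside. A greenish vial 45 mm long lies in a notch of the top, centred 40 mm from the middle towards +x, with two black lines across it; a thin black rubber patch marks the middle of the top, where to grip across the width and where to press. It may be laid either way round.
- bubble (a joint): position in m of the pale bubble (10 mm long) in the vial along the spirit level's x: 0 = centred between the two lines (2.5 mm of room at either end), positive = towards the spirit level's +x end; stops at +-0.0165. It floats to the higher end: 0.5 mm for each mrad of slope; it settles in about 0.5 s.
- shelf_mid (a point): middle of the top face of the shelf's metal board, about 60 mm above the table. The board is 150 mm wide (this point's x) and 210 mm long (its y), 8 mm thick. +y points to the hinged end (hinge axis 105 mm away, on the underside), -y to the foot; z is the board's normal. The foot's end always starts low, by 10 to 32 mrad. How far the stand is out of true is not told: only the bubble (or this point's slope) tells when the board is level.
- shelf: the board itself with its narrow lug (46 mm wide) that reaches to the foot; origin on the hinge axis, 105 mm from the board's middle, axes as shelf_mid
- foot_grip (a point): grip point of the levelling foot's black knob, on its upright axis, about 104 mm (102 to 106) above the table, 175 mm from the board's middle towards -y. The knob is a bar 46 mm long (this point's x), 14 mm thick (y: close the fingers along y) and 34 mm tall (from 15 mm above to 21 mm below this point), upright on a 42 mm disc 8 mm thick; it only turns, it does not rise as it turns. The tops of disc and bar lie at about 84 and 117 mm over the table.
- foot (a joint): angle of the knob, rad; grows clockwise seen from above, which raises the foot's end of the board: 1 rad tilts the board by 15.9 mrad and moves the bubble of a spirit level lying along the board by about 8 mm. It stays where it is left (0.18 N m of friction); range +-2.4; it starts between -1.57 and -1.07. To level the board takes 0.6 to 2 rad clockwise.
- carton_a: bystander, leave alone: brown cardboard carton 50 x 70 x 45 mm; origin at the centre of its underside
- carton_b: bystander, leave alone: white carton 60 x 40 x 30 mm; origin at the centre of its underside
- jar: bystander, leave alone: round jar, 48 mm across, 70 mm tall; origin at the centre of its underside
- weight: bystander, leave alone: brass test weight with a neck, 38 mm across, 48 mm tall; origin at the centre of its underside
- can: bystander, leave alone: round can, 56 mm across, 80 mm tall; origin at the centre of its underside
- cup: bystander, leave alone: open white cup, 64 mm across, 70 mm tall; origin at the centre of its underside
- driver: bystander, leave alone: black-handled screwdriver 150 mm long, lying flat
Things that resemble listed ones, but are neither listed nor needed, are in the scene too. Of the things that look like the level, take the one that is farthest from the robot's base at the start.

How it is judged:
By the outcome, as a careful person would: the job done as asked, in the order asked, and still so for the second after the job is handed in, while the arm keeps its last pose, push and grip.
It also fails if it takes over 72 s, if anything falls off the work surface, if the arm or the gripper's body presses on something with over 40 N, if the wrist force passes 120 N, or if a joint passes its speed limit or range.

## Working session

There is one attempt and no reset: what is moved stays moved. The work goes in short steps, Python scripts to look and compute and a tool call to move; the robot and the scene stay as the last step left them, time stands still between calls to the robot, and variables do not carry over. Pictures are saved under pics/ and viewed, and the job is handed in when it is done.

Besides the shell and the picture viewer there is one more tool, called as a command line: name --argument value ..., lists and objects as JSON in quotes. apply_moves: Moves the arm, as the interface text tells. Its arguments: {"type":"object","properties":{"commands":{"type":"array","items":{"type":"array"}},"grip_force":{"type":"number"}},"required":["commands"]}

```bash
mkdir -p pics; cat > h.py <<'E'
import numpy as np, cv2
from rig import sensors, cams, r
def save(im,n): cv2.imwrite('pics/'+n, cv2.cvtColor(im,cv2.COLOR_RGB2BGR))
E
python3 - <<'E'
from h import *
for c in ['scene','side']:
    im=cams.snapshot(c); save(im,c+'0.png')
    i=cams.camera_info(c); print(c,{k:np.round(v,3).tolist() for k,v in i.items()})
    for t in ['level','foot_grip','shelf']:
        print(t,[(np.round(np.array(d['point'])*[384,512],1).tolist(),round(d['confidence'],2)) for d in cams.look_for(c,t)])
s=sensors.read_state(); print(s['t'],s['ee_rot'],s['wrist_force'])
i=cams.camera_info('wrist');print(i)
E
```

```text
scene {'fx': 420.283, 'fy': 420.283, 'cx': 254.65, 'cy': 190.896, 'distortion': [-0.013, 0.0, 0.0, 0.0, 0.0], 'xyz': [1255.801, 146.331, 1073.268], 'rotation': [[-0.172, 0.775, -0.607], [0.985, 0.126, -0.118], [-0.014, -0.619, -0.786]]}
level [([197.6, 167.7], 0.81), ([218.0, 271.1], 0.36)]
foot_grip [([195.8, 211.3], 0.46)]
shelf [([215.2, 270.7], 0.61)]
side {'fx': 479.289, 'fy': 479.289, 'cx': 251.996, 'cy': 188.579, 'distortion': [-0.008, 0.0, 0.0, 0.0, 0.0], 'xyz': [-52.934, -940.222, 743.041], 'rotation': [[0.857, -0.262, 0.443], [-0.515, -0.447, 0.732], [0.006, -0.855, -0.518]]}
level [([262.7, 309.8], 0.88), ([349.4, 245.7], 0.74), ([147.7, 226.5], 0.67), ([202.9, 280.5], 0.45)]
foot_grip [([204.1, 281.9], 0.58), ([243.5, 397.3], 0.16)]
shelf [([187.6, 249.7], 0.71)]
0.4 [[-3.49808531e-04  9.99999939e-01  1.31473948e-06]
 [ 1.53437288e-05  1.32010693e-06 -1.00000000e+00]
 [-9.99999939e-01 -3.49808511e-04 -1.53441896e-05]] [0.23749836 0.42595412 0.66182586]
{'fx': 333.8930914639094, 'fy': 333.8930914639094, 'cx': 258.34855736135404, 'cy': 185.5925100580077, 'distortion': array([-0.07461756,  0.        ,  0.        ,  0.        ,  0.        ]), 'hand_eye': array([[ 2.00193196e-04, -2.84675917e-01,  9.58623796e-01,
         1.96430910e+01],
       [ 9.99999217e-01, -1.12726471e-03, -5.43589836e-04,
        -6.86952325e-01],
       [ 1.23536971e-03,  9.58623154e-01,  2.84675468e-01,
        -7.85438377e+01],
       [ 0.00000000e+00,  0.00000000e+00,  0.00000000e+00,
         1.00000000e+00]])}
```

View pics/scene0.png

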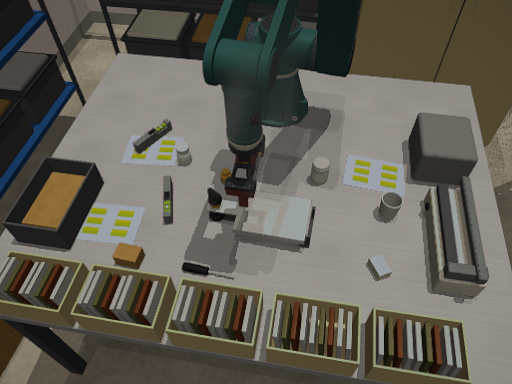

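View pics/side0.png

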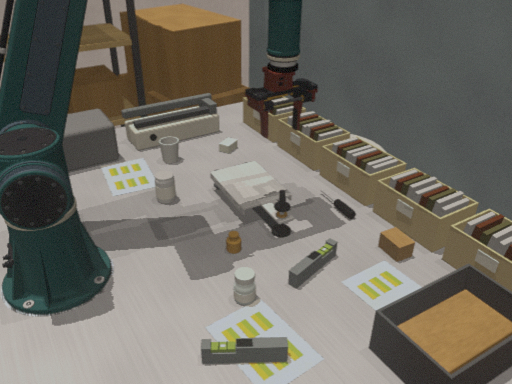

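```bash
cat >> h.py <<'E'
def cam(c,st=None):
    i=cams.camera_info(c); K=np.array([[i['fx'],0,i['cx']],[0,i['fy'],i['cy']],[0,0,1.]]); D=np.array(i['distortion'],float)
    if 'xyz' in i: R=np.array(i['rotation']); t=np.array(i['xyz'])
    else:
        H=np.array(i['hand_eye']); Re=np.array(st['ee_rot']); R=Re@H[:3,:3]; t=Re@H[:3,3]+np.array(st['ee_pos'])
    return K,D,R,t
def ray(C,px):  # px=(col,row)
    K,D,R,t=C; u=cv2.undistortPoints(np.array([[px]],float),K,D)[0,0]; d=R@np.array([u[0],u[1],1]); return t,d/np.linalg.norm(d)
def onz(C,px,z):
    t,d=ray(C,px); return t+d*(z-t[2])/d[2]
def proj(C,P):
    K,D,R,t=C; p=(np.atleast_2d(P)-t)@R; return cv2.projectPoints(p,np.zeros(3),np.zeros(3),K,D)[0][:,0]
def tri(*cp):
    A=np.zeros((3,3));b=np.zeros(3)
    for C,px in cp:
        t,d=ray(C,px); M=np.eye(3)-np.outer(d,d);A+=M;b+=M@t
    return np.linalg.solve(A,b)
E
python3 - <<'E'
from h import *
S=cam('scene');D=cam('side')
for n,a in [('far',(167.7,197.6)),('near',(153,135))]: print(n,onz(S,a,30))
for n,a in [('far',(309.8,262.7)),('near',(245.7,349.4))]: print(n,onz(D,a,30))
a=cv2.imread('pics/scene0.png');b=cv2.imread('pics/side0.png')
cv2.imwrite('pics/c1.png',cv2.resize(a[100:270,120:320],None,fx=4,fy=3.5*1,interpolation=2)[:595])
cv2.imwrite('pics/c2.png',cv2.resize(b[150:300,190:370],None,fx=4,fy=4,interpolation=2)[:600])
E
```

```text
far [ 519.30558761 -274.22952819   30.        ]
near [ 258.35100577 -409.60671956   30.        ]
far [ 502.65197956 -280.74825631   30.        ]
near [ 251.5689774  -419.04566898   30.        ]
```

View pics/c1.png

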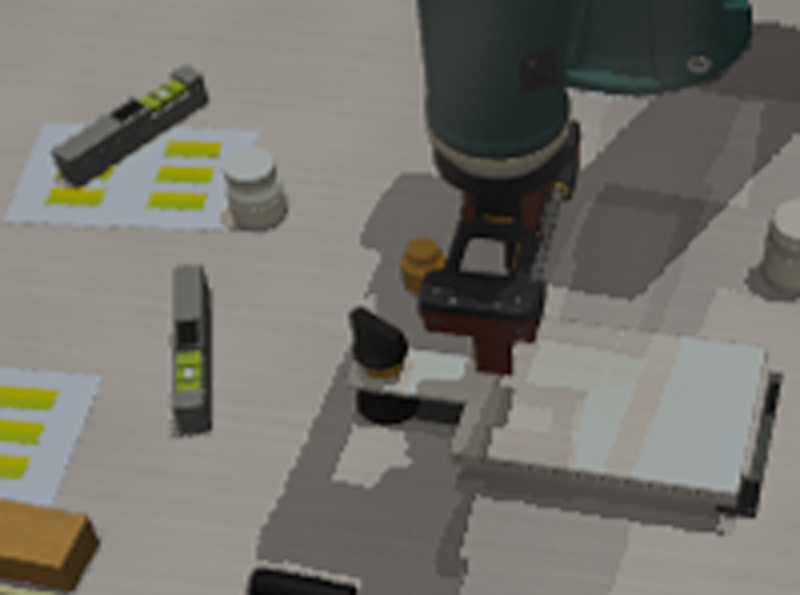

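View pics/c2.png

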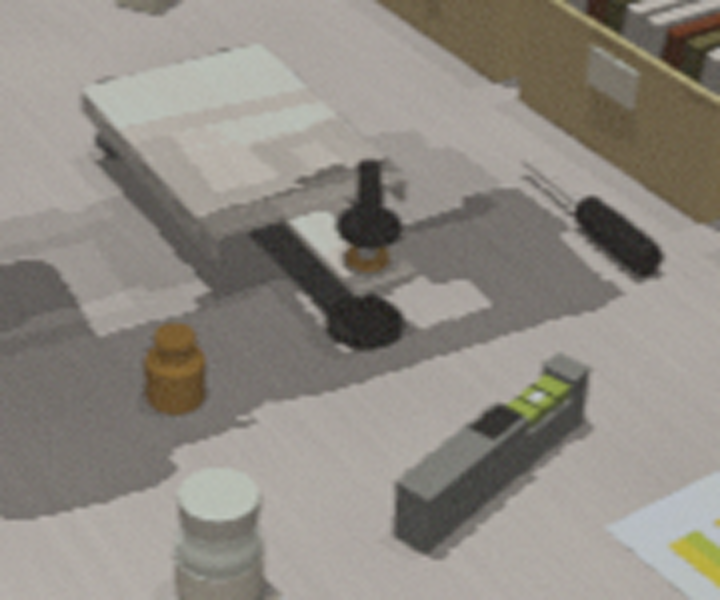

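```bash
python3 - <<'E'
from h import *
S=cam('scene');D=cam('side')
f=lambda x,y:(120+x/4,100+y/3.5); g=lambda x,y:(190+x/4,150+y/4)
print('patch',tri((S,f(188,332)),(D,g(493,421))),onz(S,f(188,332),42),onz(D,g(493,421),42))
print('vial',onz(S,f(188,372),40),onz(D,g(538,398),40))
for a in [(768,345),(745,495),(455,460)]: print('corner',onz(S,f(*a),60))
for a in [(83,97),(258,45),(215,222)]: print('cornerside',onz(D,g(*a),60))
print('knob disc',onz(S,f(380,352),84),onz(D,g(368,228),84))
st=sensors.read_state(); save(cams.snapshot('wrist'),'w0.png')
E
```

```text
patch [ 516.86932121 -274.61462861   41.38166079] [ 517.77720836 -274.76333989   42.        ] [ 516.05602406 -274.66362326   42.        ]
vial [ 558.87566224 -262.35140354   40.        ] [ 553.32974195 -269.21421971   40.        ]
corner [473.48148344 170.62173285  60.        ]
corner [626.37139301 168.18698499  60.        ]
corner [626.99812709 -38.90156947  60.        ]
cornerside [469.76350089 154.01147685  60.        ]
cornerside [620.59338276 158.72251461  60.        ]
cornerside [469.27958499 -36.92733583  60.        ]
knob disc [ 545.43626431 -110.89807252   84.        ] [ 529.90517214 -122.97074866   84.        ]
```

View pics/w0.png

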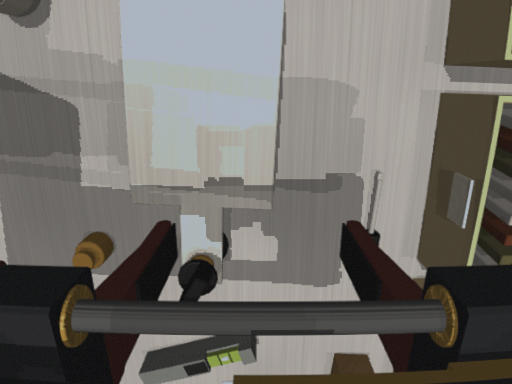

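I count two look-alikes for the level. One is at scene (167,195), side (313,255), about 585 mm from the base. The other is at scene (153,135), side (246,349), about 485 mm away on the leaflet. The far one is mine, and the crop shows its black patch and vial. I'll hover over it.

apply_moves --commands '[[[-0.04,-0.06,0],[0,0,-0.18],100],[[-0.083,-0.12,0],[0,0,-0.36],100],[[-0.083,-0.18,0],[0,0,-0.54],100],[[-0.083,-0.24,-0.0],[0,0,-0.72],100],[[-0.083,-0.275,-0.03],[0,0,-0.9],100],[[-0.083,-0.275,-0.08],[0,0,-1.08],100],[[-0.083,-0.275,-0.11],[0,0,-1.26],100],[[-0.083,-0.275,-0.11],[0,0,-1.36],100],[[-0.083,-0.275,-0.11],[0,0,-1.36],100],[[-0.083,-0.275,-0.11],[0,0,-1.36],100]]'

```text
t: 1.7
ee_pos: [517.3, -275.1, 295.2]
ee_rot: [[0.001, 0.211, -0.977], [-0.001, -0.977, -0.211], [-1.0, 0.001, -0.001]]
wrist_force: [0.6, 0.7, 0.2]
opening: 88.1
```

```bash
python3 - <<'E'
from h import *
st=sensors.read_state(); print(st['t'],st['ee_pos'],st['q'],np.abs(st['joint_velocities']).max())
np.savez('s1.npz',p=st['ee_pos'],R=st['ee_rot'])
save(cams.snapshot('wrist'),'w1.png')
E
```

```text
1.7 [ 517.27318587 -275.1479605   295.15011192] [-6.06754814e-01  4.55797261e-01  1.65995961e+00  9.80799784e-05
  1.02478407e+00  7.51118441e-01] 0.007168683786048826
```

View pics/w1.png

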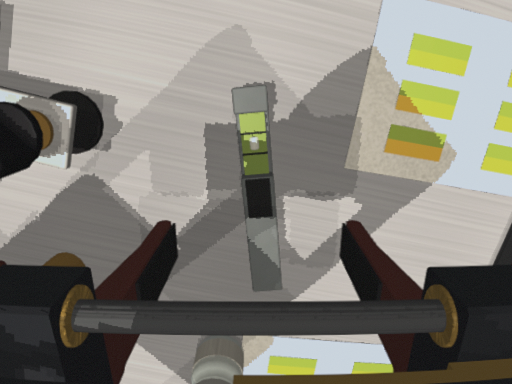

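Patch centre is at about (259,197), the +x end at (250,87) and the -x end at (267,289).

```bash
python3 - <<'E'
from h import *
im=cv2.imread('pics/w1.png'); cv2.imwrite('pics/w1c.png',cv2.resize(im[75:300,200:310],None,fx=2.6,fy=2.6,interpolation=2))
E
```

```text
(no output)
```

View pics/w1c.png

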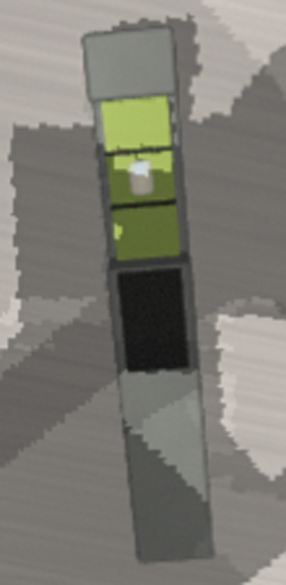

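```bash
python3 - <<'E'
from h import *
z=np.load('s1.npz'); W=cam('wrist',dict(ee_pos=z['p'],ee_rot=z['R']))
f=lambda x,y:(200+x/2.6,75+y/2.6)
P=[onz(W,f(*a),42) for a in [(83,35),(172,28),(214,553),(137,562)]]
print(np.round(P,1)); a=(P[0]+P[1])/2;b=(P[2]+P[3])/2; d=a-b
print('mid',(a+b)/2,'len',np.linalg.norm(d),'ang',np.arctan2(d[1],d[0]))
q=[onz(W,f(*a),42) for a in [(117,270),(184,267),(190,368),(125,372)]];print('patch',np.mean(q,0))
e=z['R'][:,1];print('tool y ang',np.arctan2(e[1],e[0]), 'grasp',z['p']+163*z['R'][:,0])
E
```

```text
[[ 588.7 -241.2   42. ]
 [ 595.2 -263.4   42. ]
 [ 445.2 -310.1   42. ]
 [ 437.  -287.3   42. ]]
mid [ 516.53519005 -275.51596267   42.        ] len 157.79815782948174 ang 0.2985562541441247
patch [ 516.13830044 -275.71763805   42.        ]
tool y ang -1.357924419397307 grasp [ 517.42180652 -275.23448682  132.15020264]
```

apply_moves --commands '[[[-0.001,-0.0005,-0.04],[0,0,0.085],100],[[-0.001,-0.0005,-0.08],[0,0,0.085],100],[[-0.001,-0.0005,-0.103],[0,0,0.085],100],[[-0.001,-0.0005,-0.103],[0,0,0.085],100],[[-0.001,-0.0005,-0.103],[0,0,0.085],0],[[-0.001,-0.0005,-0.103],[0,0,0.085],0],[[-0.001,-0.0005,-0.103],[0,0,0.085],0],[[-0.001,-0.0005,-0.103],[0,0,0.085],0],[[-0.001,-0.0005,-0.103],[0,0,0.085],0],[[-0.001,-0.0005,-0.103],[0,0,0.085],0],[[-0.001,-0.0005,-0.103],[0,0,0.085],0],[[-0.001,-0.0005,-0.103],[0,0,0.085],0]]' --grip_force 25

```text
t: 3.25
ee_pos: [516.0, -275.5, 191.6]
ee_rot: [[-0.0, 0.291, -0.957], [0.0, -0.957, -0.291], [-1.0, -0.0, 0.0]]
wrist_force: [-0.5, -1.4, 0.0]
opening: 23.8
```

```bash
python3 - <<'E'
from h import *
im=cv2.imread('pics/w0.png'); cv2.imwrite('pics/w0c.png',cv2.resize(im[0:330,90:310],None,fx=3,fy=1.8,interpolation=2))
cv2.imwrite('pics/w0d.png',cv2.resize(im[170:320,120:270],None,fx=4,fy=4,interpolation=2))
E
```

```text
(no output)
```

View pics/w0c.png

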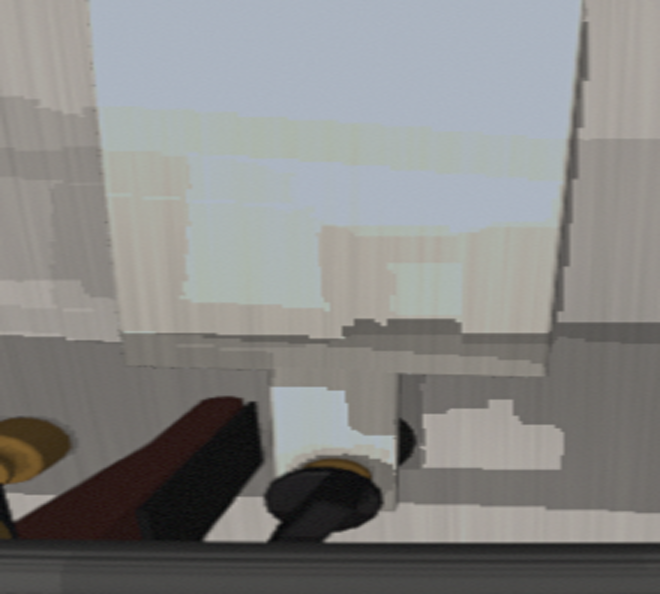

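View pics/w0d.png

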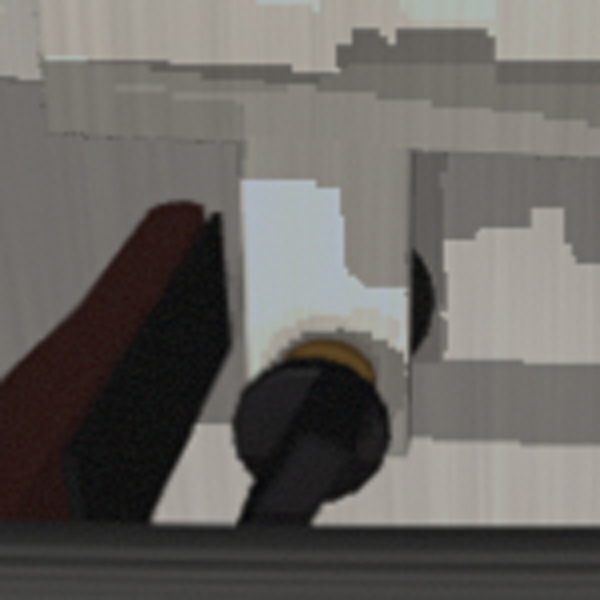

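```bash
python3 - <<'E'
from h import *
R0=np.array([[-3.49808531e-04,9.99999939e-01,1.31473948e-06],[1.53437288e-05,1.32010693e-06,-1],[-9.99999939e-01,-3.49808511e-04,-1.53441896e-05]])
W=cam('wrist',dict(ee_pos=[599.988,-.006,404.623],ee_rot=R0))
c=lambda x,y:(90+x/3,y/1.8); d=lambda x,y:(120+x/4,170+y/4)
for n,p,z in [('L0',c(90,2),61),('L1',c(126,365),58),('R0',c(583,2),61),('R1',c(545,374),58),('lugL',d(242,180),58),('lugR',d(411,180),58),('lugL2',d(245,370),57),('lugR2',d(411,440),57),('disc',d(312,430),84),('bar top?',d(310,480),117),('barL',d(245,515),117),('barR',d(305,515),117)]:
    print(n,np.round(onz(W,p,z),1))
S=cam('scene');D=cam('side')
f=lambda x,y:(120+x/4,100+y/3.5); g=lambda x,y:(190+x/4,150+y/4)
print('scene: barend',onz(S,f(355,313),117),'side bartop',onz(D,g(368,165),117))
E
```

```text
L0 [474.9 154.6  61. ]
L1 [466.4 -38.3  58. ]
R0 [622.4 152.2  61. ]
R1 [613.  -43.7  58. ]
lugL [517.  -51.9  58. ]
lugR [561.7 -51.8  58. ]
lugL2 [ 513.4 -108.9   57. ]
lugR2 [ 558.9 -131.    57. ]
disc [ 536.7 -111.    84. ]
bar top? [ 542.3 -103.7  117. ]
barL [ 526.2 -113.6  117. ]
barR [ 540.5 -113.4  117. ]
scene: barend [ 532.52117457 -129.62371721  117.        ] side bartop [ 540.84294239 -104.49644442  117.        ]
```

apply_moves --commands '[[[0,0,0.04],[0,0,0],0],[[0,0,0.1],[0,0,0],0],[[0,0,0.15],[0,0,0],0],[[0.005,0.04,0.15],[0,0,0.15],0],[[0.01,0.09,0.15],[0,0,0.3],0],[[0.015,0.14,0.15],[0,0,0.45],0],[[0.02,0.19,0.15],[0,0,0.6],0],[[0.025,0.24,0.15],[0,0,0.77],0],[[0.028,0.29,0.15],[0,0,0.93],0],[[0.0285,0.33,0.15],[0,0,1.09],0],[[0.0285,0.3395,0.14],[0,0,1.2],0],[[0.0285,0.3395,0.12],[0,0,1.229],0],[[0.0285,0.3395,0.1],[0,0,1.229],0],[[0.0285,0.3395,0.1],[0,0,1.229],0],[[0.0285,0.3395,0.1],[0,0,1.229],0]]'

```text
t: 5.12
ee_pos: [544.6, 63.9, 291.9]
ee_rot: [[-0.0, 0.999, -0.046], [0.0, -0.046, -0.999], [-1.0, -0.0, -0.0]]
wrist_force: [-1.1, -0.6, -2.1]
opening: 23.9
```

```bash
python3 - <<'E'
from h import *
st=sensors.read_state(); print(st['t'],st['ee_pos'],st['q'],st['wrist_force'],st['wrist_torque'])
np.savez('s2.npz',p=st['ee_pos'],R=st['ee_rot'])
save(cams.snapshot('wrist'),'w2.png');save(cams.snapshot('side'),'side2.png')
E
```

```text
5.125 [544.56990826  63.94287452 291.90140016] [-9.12884350e-03  4.14706024e-01  1.74637541e+00  6.90358364e-05
  9.80703125e-01  3.69834570e-02] [-1.12379139 -0.55813394 -2.14998609] [-0.01390889  0.00834174 -0.04516224]
```

View pics/w2.png

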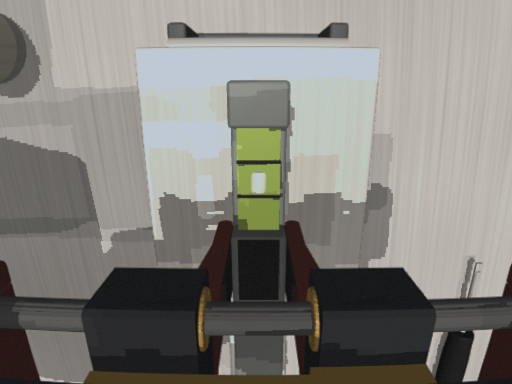

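View pics/side2.png

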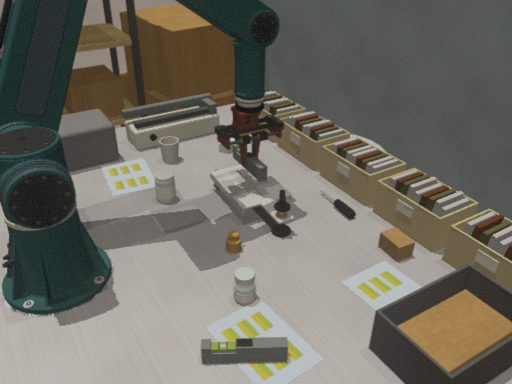

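The level is held at the patch with its bubble at (259,183) between the lines. The far corners of the board are at (137,49) and (379,50), so I'll check the centring.

```bash
python3 - <<'E'
from h import *
z=np.load('s2.npz'); W=cam('wrist',dict(ee_pos=z['p'],ee_rot=z['R']))
P=[onz(W,a,62) for a in [(137,49),(379,50),(154,225),(366,225)]]
print(np.round(P,1)); a=(P[0]+P[1])/2; print(a, a-105*np.array([.046,.999,0]))
E
```

```text
[[476.  168.6  62. ]
 [620.6 161.2  62. ]
 [471.5  55.2  62. ]
 [617.   48.3  62. ]]
[548.2747864  164.91387897  62.        ] [543.4447864   60.01887897  62.        ]
```

apply_moves --commands '[[[0,-0.0015,-0.015],[0,0,0],0],[[0,-0.0015,-0.028],[0,0,0],0],[[0,-0.0015,-0.033],[0,0,0],0],[[0,-0.0015,-0.034],[0,0,0],0],[[0,-0.0015,-0.034],[0,0,0],0]]'

```text
t: 5.85
ee_pos: [544.6, 62.5, 257.6]
ee_rot: [[0.0, 0.999, -0.046], [-0.0, -0.046, -0.999], [-1.0, 0.0, 0.0]]
wrist_force: [-0.8, -0.1, -2.4]
opening: 24.1
```

apply_moves --commands '[[[0,0,-0.0015],[0,0,0],0],[[0,0,-0.003],[0,0,0],0]]'

```text
t: 6.1
ee_pos: [544.6, 62.5, 254.8]
ee_rot: [[0.001, 0.999, -0.046], [0.0, -0.046, -0.999], [-1.0, 0.001, -0.0]]
wrist_force: [-0.7, 0.1, -3.1]
opening: 23.6
```

apply_moves --commands '[[[0,0,-0.0015],[0,0,0],0],[[0,0,-0.0015],[0,0,0],0]]'

```text
t: 6.35
ee_pos: [544.4, 62.5, 253.0]
ee_rot: [[-0.0, 0.999, -0.046], [0.0, -0.046, -0.999], [-1.0, -0.0, -0.0]]
wrist_force: [0.7, -0.1, -2.7]
opening: 23.9
```

```bash
python3 - <<'E'
from h import *
st=sensors.read_state(); print(st['wrist_force'],st['wrist_torque'])
save(cams.snapshot('wrist')[0:384],'w3.png')
E
```

```text
[ 0.69084893 -0.0578261  -2.66255812] [-0.02475759  0.02422343  0.01876982]
```

View pics/w3.png

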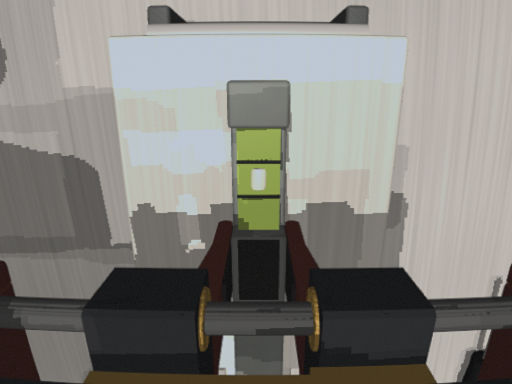

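apply_moves --commands '[[[0,0,-0.001],[0,0,0],0],[[0,0,-0.001],[0,0,0],0]]'

```text
t: 6.65
ee_pos: [544.5, 62.5, 252.1]
ee_rot: [[-0.0, 0.999, -0.046], [0.0, -0.046, -0.999], [-1.0, -0.0, -0.0]]
wrist_force: [0.3, -0.4, -2.4]
opening: 24.1
```

apply_moves --commands '[[[0,0,-0.001],[0,0,0],0],[[0,0,-0.001],[0,0,0],0]]'

```text
t: 6.9
ee_pos: [544.5, 62.5, 251.0]
ee_rot: [[-0.0, 0.999, -0.046], [0.0, -0.046, -0.999], [-1.0, -0.0, -0.0]]
wrist_force: [0.4, -0.3, -3.3]
opening: 23.7
```

apply_moves --commands '[[[0,0,-0.001],[0,0,0],0],[[0,0,-0.001],[0,0,0],0]]'

```text
t: 7.15
ee_pos: [544.5, 62.4, 250.4]
ee_rot: [[0.0, 0.999, -0.046], [-0.0, -0.046, -0.999], [-1.0, 0.0, 0.0]]
wrist_force: [-0.4, -1.7, 1.4]
opening: 23.7
```

apply_moves --commands '[[[0,-0.001,-0.0004],[0.005,0,0],0],[[0,-0.002,-0.0008],[0.01,0,0],0],[[0,-0.002,-0.0008],[0.01,0,0],0]]'

```text
t: 7.52
ee_pos: [544.5, 60.4, 249.4]
ee_rot: [[0.0, 0.999, -0.046], [0.01, -0.046, -0.999], [-1.0, -0.0, -0.01]]
wrist_force: [-1.1, -1.7, 2.2]
opening: 23.4
```

```bash
python3 - <<'E'
from h import *
st=sensors.read_state(); print(st['wrist_force'],st['wrist_torque'])
save(cams.snapshot('wrist')[0:384],'w4.png')
E
```

```text
[-1.14306857 -1.7029393   2.15094896] [0.2005529  0.20732629 0.10454474]
```

View pics/w4.png

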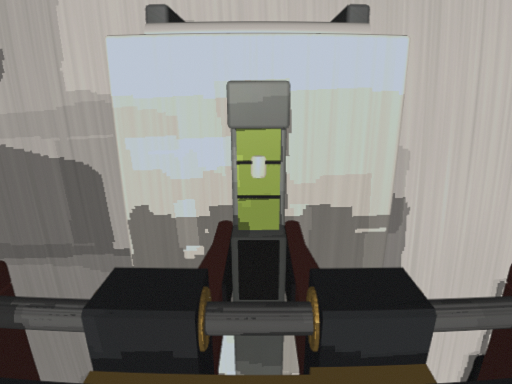

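apply_moves --commands '[[[0,-0.001,-0.0005],[0.006,0,0],0],[[0,-0.001,-0.0005],[0.006,0,0],0]]'

```text
t: 7.82
ee_pos: [544.6, 59.3, 248.9]
ee_rot: [[0.0, 0.999, -0.046], [0.016, -0.046, -0.999], [-1.0, -0.001, -0.016]]
wrist_force: [-1.6, -2.6, 2.9]
opening: 23.8
```

```bash
python3 - <<'E'
from h import *
st=sensors.read_state(); print(st['wrist_force'],st['wrist_torque'])
E
```

```text
[-1.63250399 -2.55874609  2.885958  ] [0.00717358 0.1720001  0.10006542]
```

apply_moves --commands '[[[0,-0.001,-0.0005],[0.006,0,0],0],[[0,-0.001,-0.0005],[0.006,0,0],0]]'

```text
t: 8.07
ee_pos: [544.6, 58.4, 248.6]
ee_rot: [[0.0, 0.999, -0.046], [0.022, -0.046, -0.999], [-1.0, -0.001, -0.022]]
wrist_force: [-1.4, -1.3, 5.7]
opening: 23.9
```

```bash
python3 - <<'E'
from h import *
st=sensors.read_state(); print(st['wrist_force'],st['wrist_torque'])
save(cams.snapshot('side'),'side4.png')
E
```

```text
[-1.41411369 -1.34454564  5.73543584] [-0.43135917  0.31649821  0.03617189]
```

apply_moves --commands '[[[0,0.0007,0.0002],[-0.004,0,0],0],[[0,0.0007,0.0002],[-0.004,0,0],0],[[0,0.0007,0.0002],[-0.004,0,0],60],[[0,0.0007,0.0002],[-0.004,0,0],60],[[0,0.0007,0.0002],[-0.004,0,0],60],[[0,0.0007,0.0002],[-0.004,0,0],60],[[0,0.0007,0.0002],[-0.004,0,0],60]]'

```text
t: 9.0
ee_pos: [544.5, 59.2, 248.5]
ee_rot: [[-0.0, 0.999, -0.046], [0.018, -0.046, -0.999], [-1.0, -0.001, -0.018]]
wrist_force: [-0.2, -0.2, 0.1]
opening: 52.9
```

apply_moves --commands '[[[0,0.0007,0.02],[-0.004,0,0],60],[[0,0.0007,0.06],[-0.018,0,0],60],[[0,0.0007,0.1],[-0.018,0,0],60],[[0,0.0007,0.1],[-0.018,0,0],60],[[0,0.0007,0.1],[-0.018,0,0],60]]'

```text
t: 9.62
ee_pos: [544.1, 59.9, 348.0]
ee_rot: [[-0.001, 0.999, -0.046], [0.0, -0.046, -0.999], [-1.0, -0.001, -0.0]]
wrist_force: [-1.3, 0.9, -0.5]
opening: 52.6
```

```bash
python3 - <<'E'
from h import *
st=sensors.read_state(); print(st['t'],st['wrist_force'],st['wrist_torque'])
np.savez('s5.npz',p=st['ee_pos'],R=st['ee_rot'])
save(cams.snapshot('wrist')[0:384],'w5.png')
save(cams.snapshot('side'),'side5.png')
E
```

```text
9.625 [-1.33349323  0.94345278 -0.50048259] [0.00903851 0.05346512 0.01080348]
```

View pics/w5.png

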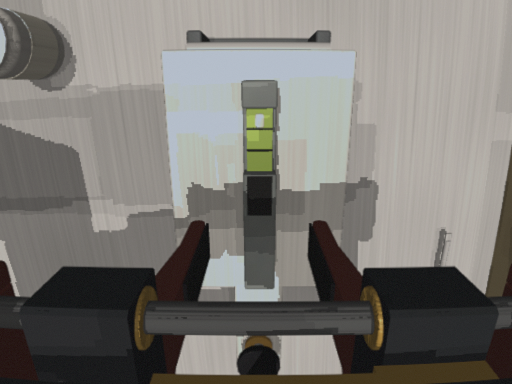

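```bash
python3 - <<'E'
from h import *
im=cv2.imread('pics/w5.png'); cv2.imwrite('pics/w5c.png',cv2.resize(im[70:300,200:320],None,fx=2.6,fy=2.6,interpolation=2))
cv2.imwrite('pics/w5d.png',cv2.resize(im[75:180,230:290],None,fx=5.5,fy=5.5,interpolation=2))
E
```

```text
(no output)
```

View pics/w5c.png

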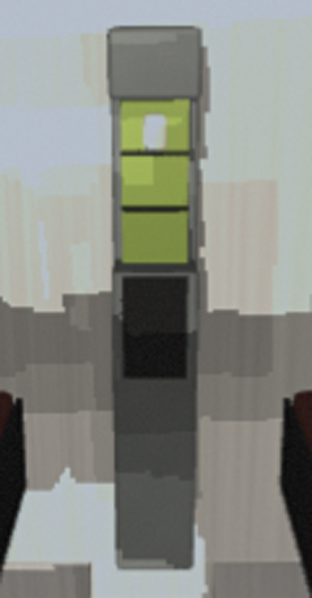

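View pics/w5d.png

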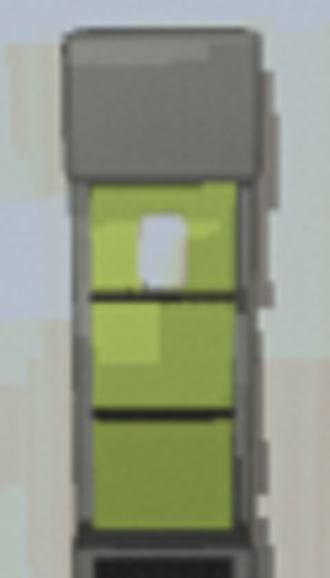

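View pics/side5.png

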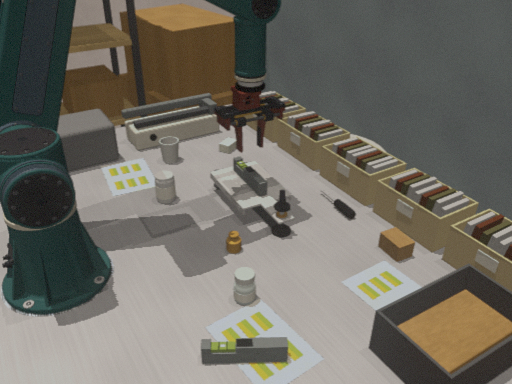

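```bash
python3 - <<'E'
from h import *
z=np.load('s5.npz'); W=cam('wrist',dict(ee_pos=z['p'],ee_rot=z['R']))
f=lambda x,y:(200+x/2.6,70+y/2.6)
a=onz(W,f(155,30),102);b=onz(W,f(155,567),100);print('level',a,b,(a+b)/2,np.linalg.norm(a-b))
P=[onz(W,p,62) for p in [(163,51),(354,51)]]; m=(P[0]+P[1])/2
print(P,m,m-105*np.array([.046,.999,0]))
E
```

```text
level [547.73944131 141.83160101 102.        ] [540.54407952 -13.92163913 100.        ] [544.14176042  63.95498094 101.        ] 155.93218091946687
[array([475.96484377, 168.78717677,  62.        ]), array([620.19954948, 161.9510962 ,  62.        ])] [548.08219663 165.36913648  62.        ] [543.25219663  60.47413648  62.        ]
```

apply_moves --commands '[[[0,-0.06,0.0],[0,0,0],100],[[-0.005,-0.12,0],[0,0,0],100],[[-0.006,-0.17,0],[0,0,0],100],[[-0.007,-0.173,0],[0,0,0],100],[[-0.007,-0.173,0],[0,0,0],100]]'

```text
t: 10.35
ee_pos: [537.0, -112.9, 347.4]
ee_rot: [[-0.002, 0.999, -0.047], [0.001, -0.047, -0.999], [-1.0, -0.002, -0.001]]
wrist_force: [-0.5, -0.5, 0.1]
opening: 87.4
```

```bash
python3 - <<'E'
from h import *
st=sensors.read_state(); print(st['t'],st['ee_pos'],st['q'])
np.savez('s6.npz',p=st['ee_pos'],R=st['ee_rot'])
im=cams.snapshot('wrist');save(im,'w6.png');save(cv2.resize(im[120:300,180:330],None,fx=3.3,fy=3.3,interpolation=2),'w6c.png')
E
```

```text
10.35 [ 536.96588917 -112.94890939  347.38794423] [-3.33397384e-01  3.46454445e-01  1.68885542e+00  5.34577558e-04
  1.10898181e+00 -2.86404590e-01]
```

View pics/w6.png

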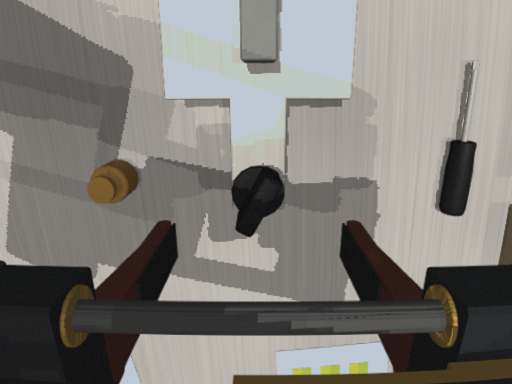

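View pics/w6c.png

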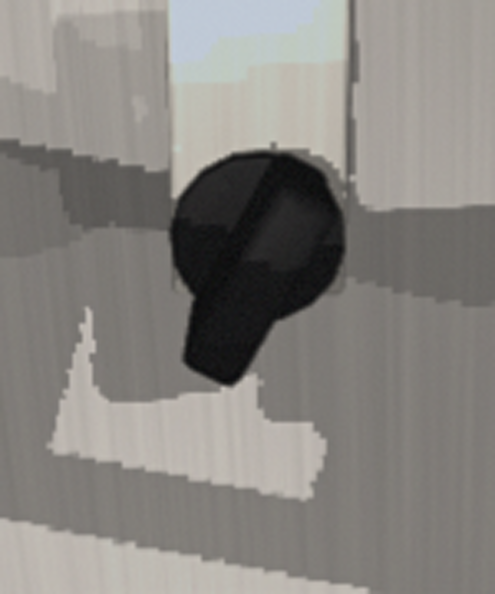

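```bash
python3 - <<'E'
from h import *
im=cv2.imread('pics/w6.png')[155:245,220:300].astype(float)
im=np.clip(im*5-20,0,255).astype(np.uint8)
cv2.imwrite('pics/w6e.png',cv2.resize(im,None,fx=6.6,fy=6.6,interpolation=2))
E
```

```text
(no output)
```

View pics/w6e.png

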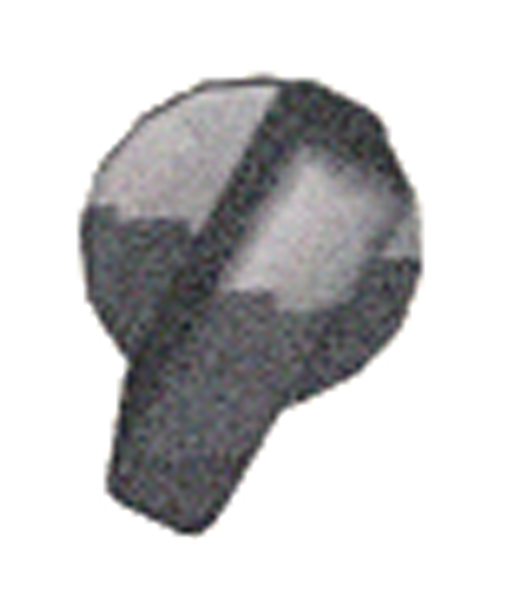

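```bash
cat > knob.py <<'E'
from h import *
from scipy.optimize import minimize
def fit(img,st,box,init,zt=117):
    W=cam('wrist',st); r0,r1,c0,c1=box
    g=img[r0:r1,c0:c1].max(axis=2); m=(g<75).astype(np.uint8)
    n,l,s,_=cv2.connectedComponentsWithStats(m); m=(l==1+np.argmax(s[1:,4])).astype(np.uint8)
    k=8; M=cv2.resize(m*255,None,fx=k,fy=k,interpolation=cv2.INTER_LINEAR)>127
    def sil(p,outline=False):
        x,y,th=p; a=np.linspace(0,2*np.pi,60)
        o=np.zeros(M.shape,np.uint8)
        def add(P):
            q=proj(W,P); q=((q-[c0,r0]+0.5)*k).astype(np.float32); cv2.fillConvexPoly(o,cv2.convexHull(np.round(q).astype(np.int32)),1)
        add(np.array([[x+21*np.cos(t),y+21*np.sin(t),z] for t in a for z in (zt-33-8,zt-33)]))
        c,s_=np.cos(th),np.sin(th)
        add(np.array([[x+c*u-s_*v,y+s_*u+c*v,z] for u in(-23,23) for v in(-7,7) for z in (zt-34,zt)]))
        return o.astype(bool)
    best=None
    f=lambda p: np.logical_xor(sil(p),M).sum()/k/k
    for th in np.arange(0,np.pi,0.2):
        v=f([*init,th])
        if best is None or v<best[0]: best=(v,th)
    rs=minimize(f,[*init,best[1]],method='Nelder-Mead',options=dict(initial_simplex=[[init[0],init[1],best[1]],[init[0]+4,init[1],best[1]],[init[0],init[1]+4,best[1]],[init[0],init[1],best[1]+.2]],xatol=.05,fatol=.1))
    return rs.x,rs.fun,m.sum(),np.dstack([M*255,sil(rs.x)*255,M*0]).astype(np.uint8)
E
python3 - <<'E'
from knob import *
z=np.load('s6.npz');im=cv2.imread('pics/w6.png')
for zt in (115,117,119):
    x,f,a,o=fit(im,dict(ee_pos=z['p'],ee_rot=z['R']),(155,245,220,300),(537,-112),zt); print(zt,x,f,a)
    if zt==117: cv2.imwrite('pics/fit.png',o[:600])
E
```

```text
115 [ 534.75696746 -112.47436202    1.06901782] 220.59375 2613
117 [ 534.58447598 -112.01687471    1.08548069] 266.546875 2613
119 [ 534.42838482 -111.54591749    1.09680986] 313.109375 2613
```

View pics/fit.png

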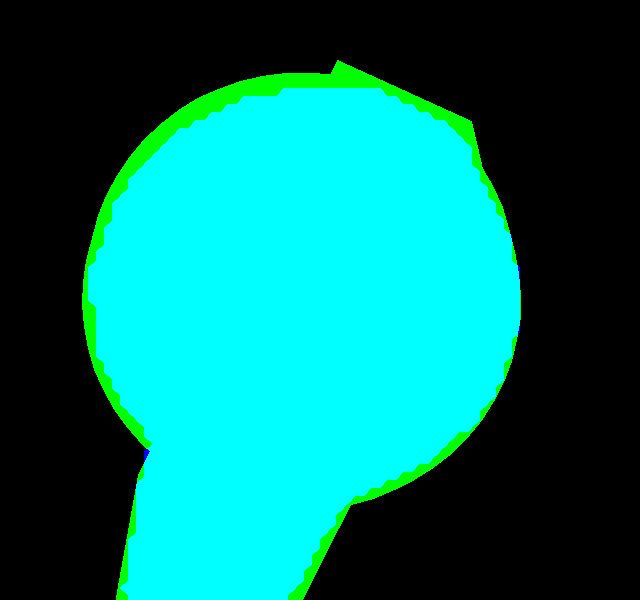

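apply_moves --commands '[[[-0.0015,0.001,-0.0],[0,0,-0.15],100],[[-0.0015,0.001,-0.01],[0,0,-0.3],100],[[-0.0015,0.001,-0.02],[0,0,-0.455],100],[[-0.0015,0.001,-0.05],[0,0,-0.455],100],[[-0.0015,0.001,-0.07],[0,0,-0.455],100],[[-0.0015,0.001,-0.077],[0,0,-0.455],100],[[-0.0015,0.001,-0.077],[0,0,-0.455],100]]'

```text
t: 11.28
ee_pos: [536.0, -111.2, 271.3]
ee_rot: [[-0.001, 0.878, -0.479], [0.0, -0.479, -0.878], [-1.0, -0.001, 0.0]]
wrist_force: [0.4, -0.2, 0.7]
opening: 87.7
```

```bash
python3 - <<'E'
from h import *
st=sensors.read_state(); print(st['t'],st['ee_pos'],st['q'],st['wrist_force'])
im=cams.snapshot('wrist');save(im,'w7.png')
E
```

```text
11.275 [ 535.97041008 -111.159981    271.29271649] [-3.30759227e-01  4.42214463e-01  1.76588075e+00  1.72879216e-04
  9.34606467e-01  1.68821143e-01] [ 0.43177203 -0.22304734  0.70100915]
```

View pics/w7.png

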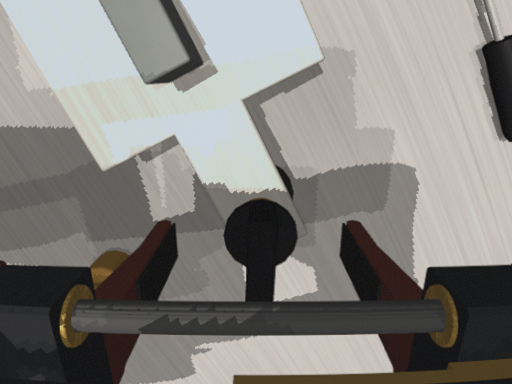

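The knob bar is upright in the picture at column 260, between the fingers, so I'll close on it.

apply_moves --commands '[[[0,0,-0.001],[0,0,0],0],[[0,0,-0.001],[0,0,0],0],[[0,0,-0.001],[0,0,0],0],[[0,0,-0.001],[0,0,0],0],[[0,0,-0.001],[0,0,0],0],[[0,0,-0.001],[0,0,0],0],[[0,0,-0.001],[0,0,0],0],[[0,0,-0.001],[0,0,0],0]]' --grip_force 40

```text
t: 12.32
ee_pos: [536.2, -112.3, 270.5]
ee_rot: [[0.001, 0.877, -0.48], [-0.0, -0.48, -0.877], [-1.0, 0.001, -0.0]]
wrist_force: [1.4, -0.3, -1.5]
opening: 13.7
```

apply_moves --commands '[[[0,0,0],[0,0,-0.15],0],[[0,0,0],[0,0,-0.3],0],[[0,0,0],[0,0,-0.45],0],[[0,0,0],[0,0,-0.6],0],[[0,0,0],[0,0,-0.75],0],[[0,0,0],[0,0,-0.9],0]]'

```text
t: 13.08
ee_pos: [536.6, -112.9, 270.5]
ee_rot: [[0.001, 0.165, -0.986], [-0.002, -0.986, -0.165], [-1.0, 0.002, -0.001]]
wrist_force: [2.3, -4.8, -2.8]
opening: 14.1
```

apply_moves --commands '[[[0,0,0],[0,0,-0.15],0],[[0,0,0],[0,0,-0.3],0],[[0,0,0],[0,0,-0.45],0],[[0,0,0],[0,0,-0.6],0],[[0,0,0],[0,0,-0.75],0],[[0,0,0],[0,0,-0.78],0],[[0,0,0],[0,0,-0.78],0],[[0,0,0],[0,0,-0.78],0],[[0,0,0],[0,0,-0.78],0],[[0,0,0],[0,0,-0.78],0]]'

```text
t: 14.32
ee_pos: [536.4, -113.6, 270.5]
ee_rot: [[0.001, -0.573, -0.82], [-0.003, -0.82, 0.573], [-1.0, 0.002, -0.003]]
wrist_force: [0.7, -8.8, -3.0]
opening: 13.9
```

```bash
python3 - <<'E'
from h import *
st=sensors.read_state(); print(st['t'],st['ee_pos'],st['q'],st['wrist_force'],st['wrist_torque'])
im=cams.snapshot('wrist');save(im,'w8.png')
E
```

```text
14.325 [ 536.43933459 -113.62355348  270.52682667] [-0.33380517  0.44379445  1.76555423 -0.00308154  0.93033503  1.84847872] [ 0.74122871 -8.76367804 -2.96265463] [-0.77010937  0.17385387 -0.01314883]
```

View pics/w8.png

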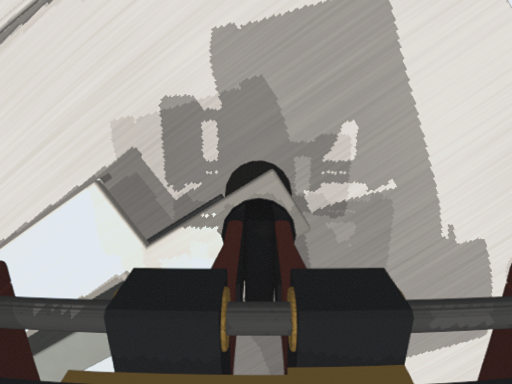

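apply_moves --commands '[[[0,0.001,0],[0,0,0],100],[[0,0.001,0],[0,0,0],100],[[0,0.001,0],[0,0,0],100],[[0,0.001,0],[0,0,0],100],[[0,0.001,0.03],[0,0,0],100],[[0,0.001,0.08],[0,0,0.18],100],[[0,0.03,0.08],[0,0,0.36],100],[[0,0.06,0.08],[0,0,0.54],100],[[0,0.09,0.08],[0,0,0.72],100],[[0,0.12,0.08],[0,0,0.9],100],[[0.0,0.15,0.08],[0,0,1.08],100],[[0.008,0.173,0.08],[0,0,1.26],100],[[0.008,0.173,0.08],[0,0,1.44],100],[[0.008,0.173,0.06],[0,0,1.62],100],[[0.008,0.173,0.04],[0,0,1.8],100],[[0.008,0.173,0.04],[0,0,1.98],100],[[0.008,0.173,0.04],[0,0,2.135],100],[[0.008,0.173,0.04],[0,0,2.135],100],[[0.008,0.173,0.04],[0,0,2.135],100],[[0.008,0.173,0.04],[0,0,2.135],100]]'

```text
t: 16.88
ee_pos: [544.0, 60.9, 310.6]
ee_rot: [[0.0, 0.999, -0.048], [0.0, -0.048, -0.999], [-1.0, 0.0, -0.0]]
wrist_force: [0.5, -0.7, -0.2]
opening: 87.8
```

```bash
python3 - <<'E'
from h import *
st=sensors.read_state(); print(st['t'],st['ee_pos'],st['q'],st['wrist_force'])
im=cams.snapshot('wrist');save(im,'w9.png');save(cv2.resize(im[75:260,210:310],None,fx=3.2,fy=3.2,interpolation=2),'w9c.png')
E
```

```text
16.875 [543.99752652  60.89920702 310.60211785] [-1.47407360e-02  3.88942247e-01  1.73095681e+00  6.60115060e-05
  1.02165638e+00  3.29238329e-02] [ 0.47892692 -0.72483865 -0.1972259 ]
```

View pics/w9.png

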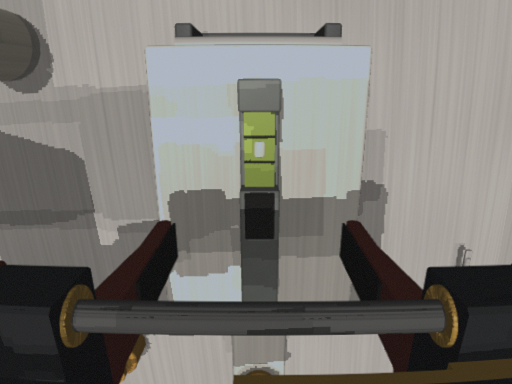

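View pics/w9c.png

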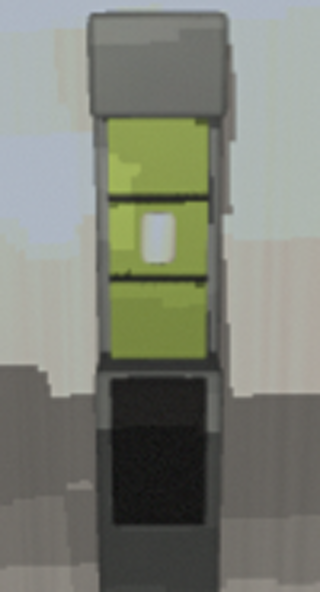

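```bash
python3 - <<'E'
from h import *
st=sensors.read_state(); W=cam('wrist',st)
f=lambda x,y:(210+x/3.2,75+y/3.2)
for z in (98,102): print([np.round(onz(W,f(*a),z),1) for a in [(158,377),(158,524),(158,450),(158,14)]])
E
```

```text
[array([544.6,  77.5,  98. ]), array([543.2,  47. ,  98. ]), array([543.9,  62.7,  98. ]), array([547.8, 143.5,  98. ])]
[array([544.7,  78.8, 102. ]), array([543.2,  48.9, 102. ]), array([544. ,  64.3, 102. ]), array([547.8, 143.4, 102. ])]
```

apply_moves --commands '[[[0,0.002,0],[0,0,0],0],[[0,0.002,0],[0,0,0],0],[[0,0.002,0],[0,0,0],0],[[0,0.002,0],[0,0,0],0],[[0,0.002,0],[0,0,0],0],[[0,0.002,0],[0,0,0],0],[[0,0.002,0],[0,0,0],0],[[0,0.002,0],[0,0,0],0],[[0,0.002,-0.01],[0,0,0],0],[[0,0.002,-0.018],[0,0,0],0],[[0,0.002,-0.022],[0,0,0],0],[[0,0.002,-0.022],[0,0,0],0]]' --grip_force 15

```text
t: 18.42
ee_pos: [543.8, 62.9, 287.9]
ee_rot: [[-0.001, 0.999, -0.046], [0.0, -0.046, -0.999], [-1.0, -0.001, 0.0]]
wrist_force: [-0.1, 0.2, 0.2]
opening: 0.6
```

apply_moves --commands '[[[0,0,-0.001],[0,0,0],0],[[0,0,-0.002],[0,0,0],0],[[0,0,-0.002],[0,0,0],0]]'

```text
t: 18.8
ee_pos: [544.0, 62.9, 286.6]
ee_rot: [[0.0, 0.999, -0.046], [0.0, -0.046, -0.999], [-1.0, 0.0, -0.0]]
wrist_force: [-0.0, -0.2, 0.1]
opening: 0.7
```

apply_moves --commands '[[[0,0,-0.001],[0,0,0],0],[[0,0,-0.001],[0,0,0],0]]'

```text
t: 19.05
ee_pos: [544.0, 62.9, 285.5]
ee_rot: [[-0.0, 0.999, -0.046], [0.0, -0.046, -0.999], [-1.0, -0.0, -0.0]]
wrist_force: [0.9, -0.2, -0.4]
opening: 0.3
```

apply_moves --commands '[[[0,0,-0.001],[0,0,0],0],[[0,0,-0.001],[0,0,0],0]]'

```text
t: 19.3
ee_pos: [543.9, 62.9, 284.4]
ee_rot: [[-0.0, 0.999, -0.046], [0.0, -0.046, -0.999], [-1.0, -0.0, -0.0]]
wrist_force: [0.2, 0.2, -0.5]
opening: 0.3
```

apply_moves --commands '[[[0,0,-0.0007],[0,0,0],0],[[0,0,-0.0007],[0,0,0],0]]'

```text
t: 19.55
ee_pos: [544.0, 62.9, 284.3]
ee_rot: [[0.0, 0.999, -0.046], [-0.0, -0.046, -0.999], [-1.0, 0.0, 0.0]]
wrist_force: [-2.0, 0.2, 4.2]
opening: 0.8
```

apply_moves --commands '[[[0,0,-0.0007],[0,0,0],0],[[0,0,-0.0007],[0,0,0],0]]'

```text
t: 19.8
ee_pos: [544.0, 62.9, 284.1]
ee_rot: [[0.0, 0.999, -0.046], [-0.0, -0.046, -0.999], [-1.0, 0.0, 0.0]]
wrist_force: [-2.5, 0.2, 10.3]
opening: 0.4
```

apply_moves --commands '[[[-0.0002,0,0],[0,0,0],0],[[-0.0002,0,0],[0,0,0],0],[[-0.0002,0,0],[0,0,0],0],[[-0.0002,0,0],[0,0,0],0],[[-0.0002,0,0],[0,0,0],0],[[-0.0002,0,0],[0,0,0],0],[[-0.0002,0,0],[0,0,0],0],[[-0.0002,0,0],[0,0,0],0]]'

```text
t: 20.8
ee_pos: [543.9, 62.9, 284.1]
ee_rot: [[0.001, 0.999, -0.046], [-0.0, -0.046, -0.999], [-1.0, 0.001, 0.0]]
wrist_force: [-2.9, -0.1, 9.6]
opening: 0.7
```

```bash
python3 - <<'E'
from h import *
st=sensors.read_state(); print(st['t'],st['wrist_force'],st['wrist_torque'])
im=cams.snapshot('wrist');save(im,'w10.png');save(cv2.resize(im[75:260,210:310],None,fx=3.2,fy=3.2,interpolation=2),'w10c.png')
save(cams.snapshot('side'),'side10.png');save(cams.snapshot('scene'),'scene10.png')
st=sensors.read_state(); print(st['t'],st['wrist_force'])
E
```

```text
20.8 [-2.89527646 -0.11053389  9.64987894] [-0.06861636  0.45574409 -0.06468338]
20.95 [-1.60558387 -0.60785688  8.96242841]
```

View pics/w10.png

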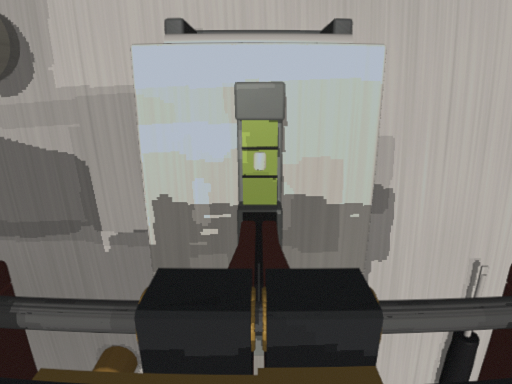

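View pics/w10c.png

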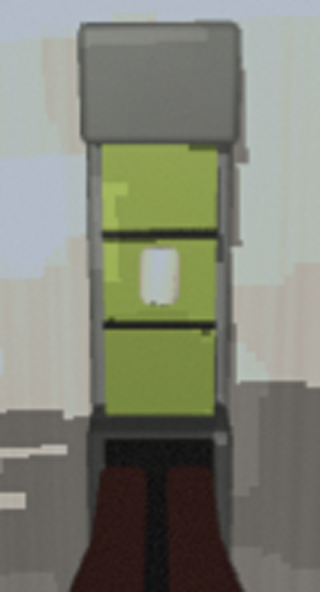

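View pics/side10.png

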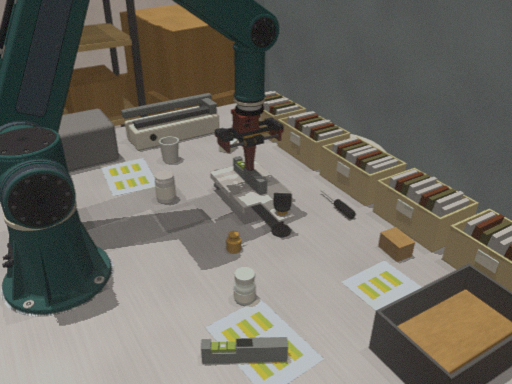

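View pics/scene10.png

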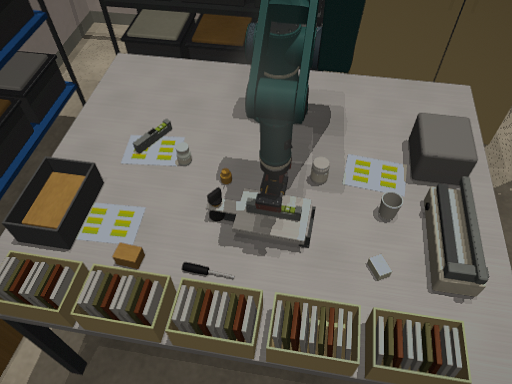

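apply_moves --commands '[[[-0.0001,0,-0.0001],[0,0,0],0],[[-0.0001,0,-0.0001],[0,0,0],0],[[-0.0001,0,-0.0001],[0,0,0],0],[[-0.0001,0,-0.0001],[0,0,0],0]]'

```text
t: 21.45
ee_pos: [543.9, 62.9, 284.1]
ee_rot: [[0.001, 0.999, -0.046], [-0.0, -0.046, -0.999], [-1.0, 0.001, 0.0]]
wrist_force: [-2.2, 0.3, 11.0]
opening: 0.6
```

```bash
python3 - <<'E'
from h import *
for i in range(4):
    cams.snapshot('wrist'); print(np.round(sensors.read_state()['wrist_force'],1))
save(cv2.resize(cams.snapshot('wrist')[75:260,210:310],None,fx=3.2,fy=3.2,interpolation=2),'w11c.png')
E
```

```text
[-2.  -0.4 10.4]
[-2.5  0.4 10.6]
[-3.3  0.5 10. ]
[-1.7  0.3 10. ]
```

View pics/w11c.png

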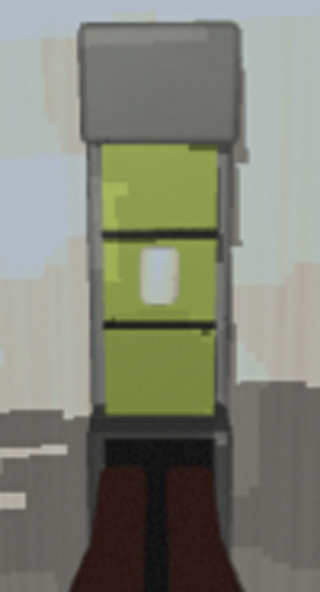

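The bubble is at crop row 276 between lines at 234 and 324, so it is centred to about 0.5 mm. The push is steady at about 10 N, so I'm handing in.

```bash
python3 -c "
from h import *
r.sign_off()"
```

```text
the job is handed in; nothing more can be done
```

The job is handed in. At that point the arm was pressing straight down on the middle of the level with about 10 N (readings of 10.0 to 10.6 N), and the bubble was centred.

- **Placing:** I took the look-alike farther from the base (about 585 mm, against 485 mm for the other). I set it lengthwise on the board's middle, within about 2 mm by the pictures, and let go of it.
- **Levelling:** I turned the knob about 1.68 rad clockwise in one go. That moved the bubble from about 13.6 mm off to within about 0.3 mm of centre. I judged this from the wrist picture after backing off.
- **Under load:** In the last picture the bubble was about 0.5 mm off centre, well inside the 2.5 mm of room at either end.
- **Disagreements:**
  - A small sideways force of 2 to 3 N along x stayed while pressing; a 0.3 mm shift did not remove it.
  - The wrist camera measured the board about 3% narrower than stated (145 against 150 mm). I found the heights by touch instead.
- **Other things:** In the last scene and side pictures, nothing else on the table looked moved. I finished at about 22 s.

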